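# Cock a spring nutcracker on its hair-trigger catch

### The job

The spring nutcracker lies at rest with its keeper bolt shut. Slide the keeper bolt fully open, then draw the striker arm back past the sprung catch and let it back onto the catch, so that it stays cocked by itself with nothing holding it. Never let the arm fly back, leave the bolt open, and leave the tart ring, the baskets, the dough whisk and the walnut bowl where they are.

Things in the scene. Friction and masses are not known exactly. Their poses are not given: they have to be found in the camera images.
- nutcracker: Spring nutcracker: wooden board 300 by 290 mm, 18 mm thick, fixed to the table, yaw within 21 degrees; it carries the parts below. Origin at table height; in its frame the board spans x -180 to 120, y -135 to 155 mm. An anvil block, 58 mm high, stands beside the arm at rest, on the side away from the draw, 67 to 123 mm out from the pivot, its far face 86 mm from the arm's middle line.
- striker_pivot (a point): The striker arm's upright pivot axis, 50 mm above the table, at x 90 mm, y 0 in the nutcracker's frame (far end of the board from the robot). The pivot stack is 70 mm high.
- striker (a joint): Striker arm angle, rad: 0 at rest at the anvil, grows as it is drawn back, anticlockwise seen from above, from the board's +y to its -y side; stop at 1.05. A spring drives it back to 0 (about 4 N at the finger post at rest, 6.6 N at the catch): let go too early, it flies back. Cocked it rests at about 0.80. Draw it beyond 0.86 (0.90 to 0.98 is safe) for the catch to snap in, then ease back.
- striker_post (a point): Upright round dark wooden finger post on the arm, 16 mm diameter, 56 to 100 mm above the table, 150 mm from the pivot; this point is on its axis, 80 mm above the table. Push it from the anvil side. x axis: from the pivot out along the arm; y axis: the way the arm is drawn. The arm is a level steel bar 16 mm wide, 40 to 56 mm above the table; its round end reaches 180 mm from the pivot.
- keeper (a joint): Travel of the brass keeper bolt, m: 0 shut, 0.045 fully open (stop). Below about 0.032 its block beside the arm's end stops the arm being drawn. It slides with about 2 N of friction and stays where it is left.
- keeper_post (a point): Upright round dark wooden post, 16 mm diameter, 24 to 100 mm above the table, at the keeper bolt's outer end (robot side); this point is on its axis, 80 mm above the table. x axis: the way the bolt opens, away from the pivot, parallel to the arm at rest. Shut, it stands 225 mm out from the pivot and 17 mm aside. Between it and the arm's post nothing is higher than 56 mm.
- catch (a joint): Angle of the sprung brass catch, rad: 0 seated, growing as it swings outward, away from the pivot, at most 0.5. The arm's end pushes it out to about 0.2 in passing; its light spring (0.5 N at the end) snaps it back to 0 behind the arm. A hair trigger: about 1.5 N outward on its end fires a cocked arm.
- catch_end (a point): Middle of the catch's end face, against which the cocked arm rests, 47 mm above the table. The catch is a brass bar 65 mm long, 14 mm wide, 40 to 54 mm above the table, just outside the circle of the arm's end, on the robot's side, with a thin wire tail towards the robot. x axis: along the bar from its pivot to this end.
- tart_ring: Bystander: loose thin aluminium ring, 80 mm across, 20 mm high, lying on the nutcracker's board at the far right (+x, -y) corner; origin under its centre.
- baskets: Bystander: two nested oval rattan baskets, about 280 by 190 mm, 105 mm high, left on the table; origin under the centre.
- dough_whisk: Bystander: stainless dough whisk, 350 mm long, lying farther right, 16 mm high; origin at the table near its middle.
- walnut_bowl: Bystander: blue ceramic bowl of walnuts, 150 mm across, 75 mm high with its nuts, at the right; origin under its centre.

How it is judged:
By the outcome, as a careful person would: the job done as asked, in the order asked, and still so for the second after the job is handed in, with the robot touching nothing.
It also fails if it takes over 48 s, if anything falls off the work surface, if the arm or the gripper's body presses on something with over 40 N, if the wrist force passes 120 N, or if a joint passes its speed limit or range.

### The arm

A 6-joint arm with a two-finger parallel gripper is mounted at the origin on the work surface. World frame = base frame: x ahead of the robot, y to its left, z up, the work surface at z = 0. Lengths are in m, angles in rad, forces in N, time in s.
With the tool pointing down it reaches from about 0.35 to 0.975 m from the base axis. Payload 4.9 kg.
Tool frame: the origin (TCP) lies at the very end of the fingers, on their centre line; the grasp point (between the pads) lies 19 mm behind it (ctrl.grip_point_offset is the distance from the TCP to the grasp point, in m); z points along the fingers, y is the line along which they close (so a half turn about z gives the same grasp; the last joint's range is limited). The gripper opens to 85 mm and grips with 20 to 120 N. Pads are 22 mm wide; open, the fingers measure 114 mm over their backs; the gripper's body (76 mm by 85 mm) begins 54 mm behind the grasp point. The pads swing forward as they close: fully open they stand 13 mm farther back than shut.
Start: joints at [1.195, 0.053, 1.613, -0, 1.476, -0.119], TCP at [0.159, 0.604, 0.231] pointing down, gripper open.
Joint ranges: [-3.01, 3.01], [-1.01, 2.22], [0.06, 2.58], [-1.02, 4.17], [0.09, 2.62], [-3.14, 3.14]. Speed limits (rad/s): [2.57, 2.57, 3.14, 3.14, 3.14, 3.14].

### API

Orientations are given as a rotation vector (axis times angle).
In Python, from station import ctrl gives the robot as it stands.
- The arm moves only by the tool send_rows, never from a script. Its argument "rows" is a list of rows, each a list of 3 entries, a list of its own where there are three numbers: the finger opening in cm, from 0 to 8.54, then the shift along the tool's x, y, z in cm, then the turn about the tool's z in degrees. A call has 1 to 10 rows; each row shifts and turns the commanded pose from where the row before left it, along the tool's axes as they then stand; what a row does not reach is not made up. A row lasts 1/8 s, in which the tool goes at most 62.5 mm and 10.7 degrees, less where a joint would pass 70% of its speed; a pose out of reach is approached as far as the arm can. A call with a gripper value outside its range is refused whole. The fingers move at their own pace and stop on an object; "newtons" is the grip in N (left out, the last holds). Time passes only in rows, so rows that do not move let the fingers close. It gives the time, the measured TCP pose, the force, the opening and the grip force at its end, in the units of the state.
- ctrl.get_obs(): the state, without advancing time (a new reading comes with each control period).
- ctrl.get_image(name): name is "scene" or "top" or "wrist"; returns a dict with "frame" (384x512x3 uint8, red, green, blue), "range_z" (384x512 float32, m along the optical axis (not along the pixel's ray), 0 where there is no reading), "fx", "fy", "cx", "cy" (pixels), "k1" (the pictures are not rectified: a ray, as slopes to the right and down, at radius r is drawn at 1 + k1 r^2 times it, then the intrinsics apply), "cam_to_world" (4x4, takes a point from camera to world coordinates). Camera axes: x right, y down, z forward; pixel columns grow to the right and rows downward; lengths in m; the calibration is good to about 2 mm. A picture is of the moment at which its call begins.
- ctrl.finish_job(): hands the job in; it is judged then, once.
The state is a dict: "t": time; "q": joint angles; "dq": joint speeds; "effort": joint torques, N m; "tool_pos": TCP position; "tool_rot": TCP orientation; "contact_force": force on the tool from outside, world axes, zero at the start; "wrist_torque": the same for the moment, N m; "opening": finger opening in m; "grip_force": force on a finger pad.
Only numpy, scipy, OpenCV 4.12 (cv2) and the standard library are available. Lean on these libraries where they do the work, as an engineer would, in place of code of your own. Each camera call takes 0.05 s, during which the arm holds its last target. There are 200 camera calls.

## Working session

There is one attempt and no reset: what is moved stays moved. The work goes in short steps, Python scripts to look and compute and a tool call to move; the robot and the scene stay as the last step left them, time stands still between calls to the robot, and variables do not carry over. Pictures are saved under pics/ and viewed, at most 10 in all, crops included, and the job is handed in when it is done.

Besides the shell and the picture viewer there is one more tool, called after "Request:" as name([rows], argument=value, ...), one row to a line, values as JSON. send_rows: Moves the arm, as the interface text tells. Its arguments: {"type":"object","properties":{"rows":{"type":"array","items":{"type":"array"}},"newtons":{"type":"number"}},"required":["rows"]}

```bash
mkdir -p pics; ls; cat > h.py <<'E'
import numpy as np,cv2
from station import ctrl
def grab(n):
    im=ctrl.get_image(n); np.savez('/tmp/%s.npz'%n,**im); return im
def pts(im):
    h,w=im['range_z'].shape
    K=np.array([[im['fx'],0,im['cx']],[0,im['fy'],im['cy']],[0,0,1.]])
    u,v=np.meshgrid(np.arange(w),np.arange(h))
    p=np.stack([u,v],-1).reshape(-1,1,2).astype(float)
    d=cv2.undistortPoints(p,K,np.array([float(im['k1']),0,0,0,0])).reshape(h,w,2)
    z=im['range_z'][...,None]
    P=np.concatenate([d*z,z],-1)
    T=np.array(im['cam_to_world']); W=P@T[:3,:3].T+T[:3,3]
    W[im['range_z']==0]=np.nan
    return W
E
python3 - <<'E'
from h import *
for n in('top','scene'):
    im=grab(n); cv2.imwrite('pics/%s0.png'%n,im['frame'][...,::-1])
o=ctrl.get_obs(); print(o['t'],o['tool_pos'],o['tool_rot'],o['contact_force'])
E
```

```text
pics
0.1 [0.1585418  0.60398278 0.23019113] [-4.02151807e-01 -3.11534143e+00  2.80874346e-03] [-0.67302225 -0.59598225 -0.41357384]
```

View pics/top0.png

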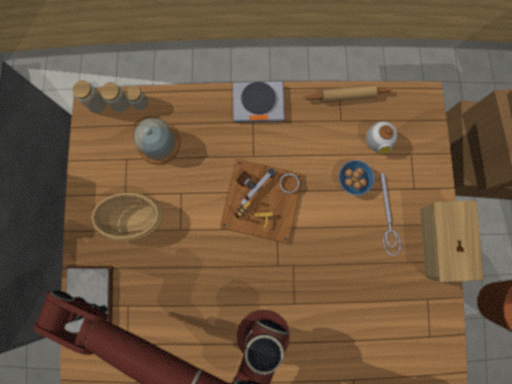

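View pics/scene0.png

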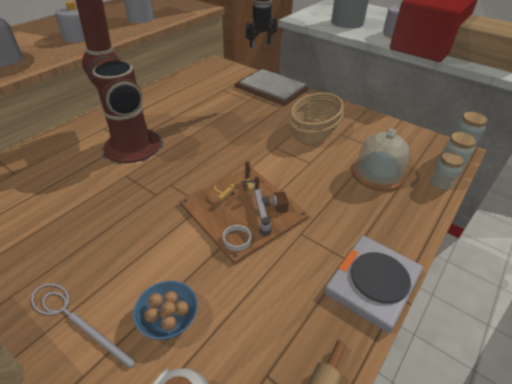

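The top view shows the nutcracker at about (262,202). The pivot is near (270,172), the keeper post near (240,213), the catch near (265,215) and the ring at (289,183). I'll measure these roughly.

```bash
python3 - <<'E'
from h import *
im=dict(np.load('/tmp/top.npz')); W=pts(im)
c=im['frame'][150:250,210:310,::-1]; cv2.imwrite('pics/topc.png',cv2.resize(c,(600,600),interpolation=cv2.INTER_CUBIC))
for u,v in((270,172),(255,192),(240,213),(265,215),(289,176),(222,228),(290,242),(239,161),(301,178)): print(u,v,W[v,u].round(3))
m=(W[...,2]>.068)&(W[...,2]<.12); m[:150]=0;m[250:]=0;m[:,:210]=0;m[:,310:]=0
n,l,s,ce=cv2.connectedComponentsWithStats(m.astype('uint8'))
for i in range(1,n): print(ce[i],s[i][4],np.nanmean(W[l==i],0).round(3),np.nanmax(W[l==i][:,2]).round(3))
# board outline
b=(W[...,2]>.011)&(W[...,2]<.13); b[:150]=0;b[250:]=0;b[:,:210]=0;b[:,310:]=0
print(cv2.minAreaRect(W[b][:,:2].astype('float32')))
E
```

```text
270 172 [ 0.66  -0.044  0.074]
255 192 [0.584 0.019 0.041]
240 213 [0.498 0.082 0.037]
265 215 [ 0.486 -0.02   0.054]
289 176 [ 0.655 -0.126  0.013]
222 228 [0.44  0.159 0.009]
290 242 [ 0.378 -0.122 -0.002]
239 161 [0.723 0.085 0.017]
301 178 [ 0.645 -0.176  0.012]
[271.11111111 170.38888889] 18 [ 0.667 -0.048  0.072] 0.078
[251. 185.] 1 [0.608 0.035 0.07 ] 0.07
[246.33333333 197.        ] 18 [0.555 0.054 0.093] 0.103
[236.13333333 214.46666667] 15 [0.486 0.095 0.097] 0.103
((0.5891367197036743, -0.016964927315711975), (0.290097713470459, 0.3758695721626282), 76.19621276855469)
```

View pics/topc.png

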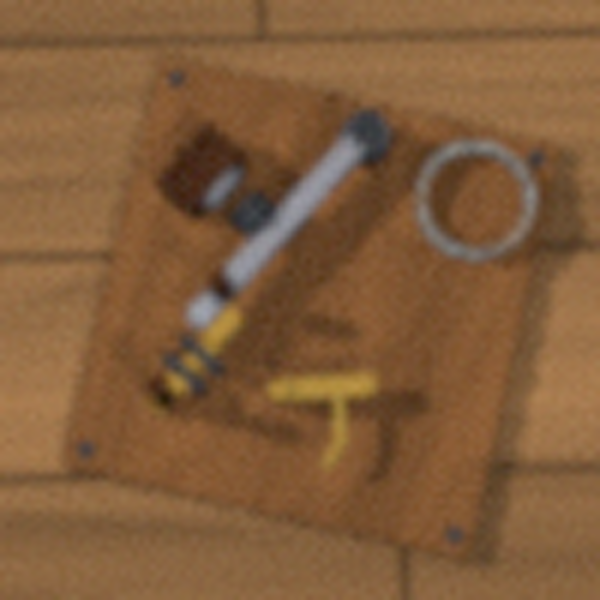

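The crop shows the pivot at upper middle, the arm running down-left with its dark post, the brass keeper with its post at lower left, and the catch bar with tail at lower centre. The rough yaw is -14°, and the arm at rest points at about 138°. I'll move above the keeper now.

Request:
send_rows([
  [5, [-4.6, -4.1, 0], 0],
  [5, [-4.6, -4.1, 0], 0],
  [5, [-4.6, -4.1, 0], 0],
  [5, [-4.6, -4.1, 0], 0],
  [5, [-4.6, -4.1, 0], 0],
  [5, [-4.6, -4.1, 0], 0],
  [5, [-4.6, -4.1, 0], 0],
  [5, [-4.6, -4.1, 0], 0],
  [5, [-4.6, -4.1, 0], 0],
  [5, [-4.6, -4.1, 0], 0],
])

```text
t: 1.35
tool_pos: [0.5001, 0.0892, 0.231]
tool_rot: [-0.403, -3.116, -0.0]
contact_force: [1.2, 0.5, -0.2]
opening: 0.0506
grip_force: 0.0
```

Request:
send_rows([
  [5, [0, 0, 0], 9],
  [5, [0, 0, 0], 9],
  [5, [0, 0, 0], 9.6],
  [5, [0, 0, 0], 0],
  [5, [0, 0, 0], 0],
])

```text
t: 1.98
tool_pos: [0.4993, 0.0912, 0.231]
tool_rot: [-1.13, -2.931, 0.0]
contact_force: [-0.3, 0.2, 0.1]
opening: 0.0501
grip_force: 0.0
```

```bash
cat >> h.py <<'E'
from scipy.spatial.transform import Rotation as Ro
def state():
    o=ctrl.get_obs(); R=Ro.from_rotvec(o['tool_rot']).as_matrix()
    print('t',o['t'],'p',o['tool_pos'].round(4) if hasattr(o['tool_pos'],'round') else o['tool_pos'],'yang',np.degrees(np.arctan2(R[1,1],R[0,1])).round(2),'z',R[:,2].round(3),'F',np.round(o['contact_force'],2),'q',np.round(o['q'],2),'open',o['opening'])
    return np.array(o['tool_pos']),R
def posts(n,box=(.35,.8,-.2,.16),zmin=.066):
    im=grab(n); W=pts(im); x,y,z=W[...,0],W[...,1],W[...,2]
    m=(z>zmin)&(z<.115)&(x>box[0])&(x<box[1])&(y>box[2])&(y<box[3])
    k,l,s,c=cv2.connectedComponentsWithStats(m.astype('uint8'))
    for i in range(1,k):
        if s[i][4]<8: continue
        P=W[l==i]; top=P[P[:,2]>np.percentile(P[:,2],95)-.006]
        (cx,cy),(a,b),_=cv2.minAreaRect(top[:,:2].astype('float32'))
        print(c[i].round(),s[i][4],'top c',round(cx,4),round(cy,4),'size',round(a,3),round(b,3),'z',top[:,2].mean().round(3))
    return im
E
python3 - <<'E'
from h import *
state(); im=posts('wrist'); cv2.imwrite('pics/w1.png',im['frame'][...,::-1])
E
```

```text
t 1.975 p [0.4993 0.0912 0.231 ] yang 47.83 z [-0. -0. -1.] F [-0.31  0.22  0.13] q [ 0.03 -0.23  1.88 -0.    1.49 -0.8 ] open 0.05010680758337543
[251. 164.] 365 top c 0.4881 0.0975 size 0.014 0.015 z 0.099
[268. 246.] 441 top c 0.5577 0.0566 size 0.015 0.015 z 0.099
[263. 354.] 47 top c 0.6585 -0.0402 size 0.018 0.005 z 0.068
```

View pics/w1.png

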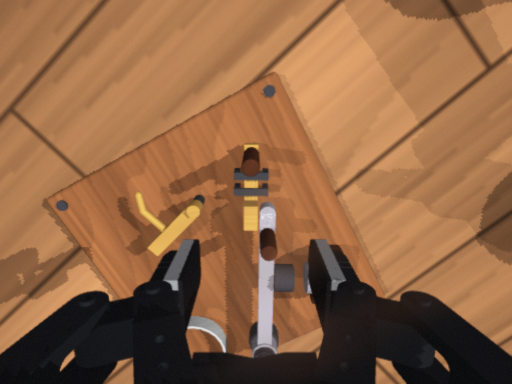

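The wrist view shows the keeper post at (251,164), the arm post at (268,246) and the catch bar around (175,228) with its end at (152,250). The arm runs vertically in the image, so the tool x axis is along the arm. I'll descend onto the keeper post, grip it and pull it open.

Request:
send_rows([
  [5, [1.1, -0.3, 4], 0],
  [5, [0, 0, 4], 0],
  [5, [0, 0, 4], 0],
  [5, [0, 0, 3], 0],
  [5, [0, 0, 1.5], 0],
  [5, [0, 0, 0], 0],
  [0, [0, 0, 0], 0],
  [0, [0, 0, 0], 0],
  [0, [0, 0, 0], 0],
  [0, [0, 0, 0], 0],
], newtons=30)

```text
t: 3.28
tool_pos: [0.4898, 0.0954, 0.0681]
tool_rot: [1.133, 2.929, -0.003]
contact_force: [-4.5, -3.5, 5.3]
opening: 0.0155
grip_force: 30.0
```

Request:
send_rows([
  [0, [0.6, 0, 0], 0],
  [0, [0.8, 0, 0], 0],
  [0, [0.8, 0, 0], 0],
  [0, [0.8, 0, 0], 0],
  [0, [0.8, 0, 0], 0],
  [0, [0.6, 0, 0], 0],
  [0, [0.3, 0, 0], 0],
  [0, [0, 0, 0], 0],
])

```text
t: 4.28
tool_pos: [0.4593, 0.1237, 0.0683]
tool_rot: [1.126, 2.917, -0.008]
contact_force: [12.6, -17.6, -5.5]
opening: 0.0151
grip_force: 29.7
```

Request:
send_rows([
  [5, [0, 0, 0], 0],
  [5, [0, 0, 0], 0],
  [5, [0, 0, 0], 0],
  [5, [0, 0, -3], 0],
  [5, [0, 0, -5], 0],
  [5, [-3, 0, -4], 0],
  [5, [-2, 0, 0], 0],
  [5, [0, 0, 0], 0],
])

```text
t: 5.28
tool_pos: [0.4918, 0.0938, 0.1858]
tool_rot: [-1.135, -2.928, 0.0]
contact_force: [-0.4, -0.1, -1.6]
opening: 0.05
grip_force: 0.0
```

```bash
python3 - <<'E'
from h import *
state(); im=posts('wrist'); cv2.imwrite('pics/w2.png',im['frame'][...,::-1])
E
```

```text
t 5.275 p [0.4918 0.0938 0.1858] yang 47.61 z [-0.001  0.    -1.   ] F [-0.37 -0.13 -1.57] q [ 0.04 -0.22  1.94  0.    1.42 -0.79] open 0.050047359761354764
[254. 132.] 473 top c 0.458 0.1252 size 0.015 0.015 z 0.099
[274. 279.] 637 top c 0.5574 0.0565 size 0.015 0.015 z 0.099
```

View pics/w2.png

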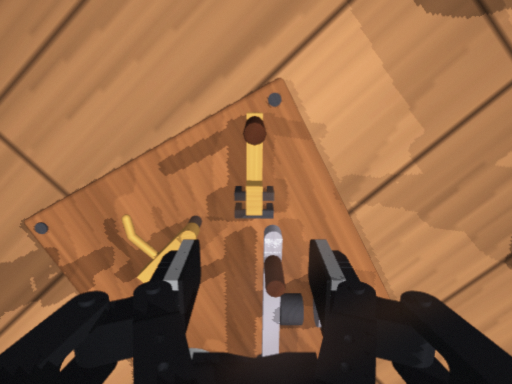

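The bolt is now fully open: the post stands 120 mm along from the arm's post, and about 21 N built up against the stop. Next I'll straddle the arm post with a loose cage.

Request:
send_rows([
  [3, [-3.7, 0.8, 0], 0],
  [3, [-3.7, 0.9, 0], 0],
  [3, [0, 0, 3], 0],
  [3, [0, 0, 4], 0],
  [3, [0, 0, 3.5], 0],
  [3, [0, 0, 1.5], 0],
  [3, [0, 0, 0], 0],
])

```text
t: 6.2
tool_pos: [0.5561, 0.0575, 0.0645]
tool_rot: [-1.132, -2.927, 0.002]
contact_force: [-0.3, 0.0, 0.1]
opening: 0.0302
grip_force: 0.0
```

```bash
python3 - <<'E'
from h import *
p,R=state(); print(R.T@(np.array([.5575,.0566,p[2]])-p))
im=posts('wrist'); cv2.imwrite('pics/w3.png',im['frame'][...,::-1])
E
```

```text
t 6.2 p [0.5561 0.0575 0.0645] yang 47.71 z [-0.004  0.    -1.   ] F [-0.29  0.01  0.08] q [-0.03  0.06  1.9   0.    1.19 -0.86] open 0.03015768568705199
[-1.62588552e-03  2.84939215e-04 -5.69533981e-06]
[192. 280.] 3169 top c 0.5313 0.0433 size 0.036 0.017 z 0.112
[317. 280.] 3198 top c 0.5684 0.0844 size 0.036 0.017 z 0.112
[254. 283.] 2540 top c 0.5577 0.0562 size 0.015 0.016 z 0.099
```

View pics/w3.png

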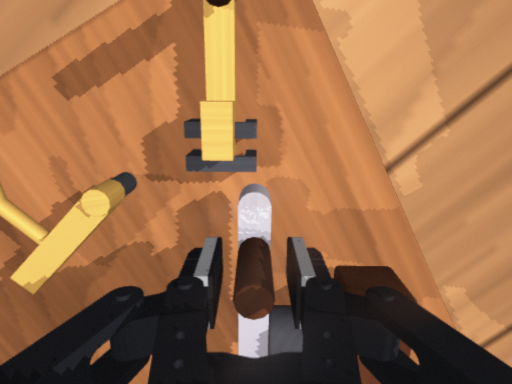

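The post sits centred between the pads at (254,283). The catch bar is to the left and clear of the fingers. I'll draw along the arc.

Request:
send_rows([
  [3, [0, -0.7, 0], 0],
  [3, [-0.04, -1.05, 0], -4],
  [3, [-0.04, -1.05, 0], -4],
  [3, [-0.04, -1.05, 0], -4],
  [3, [-0.04, -1.05, 0], -4],
  [3, [-0.04, -1.05, 0], -4],
  [3, [-0.04, -1.05, 0], -4],
  [3, [-0.04, -1.05, 0], -4],
  [3, [0, 0, 0], 0],
])

```text
t: 7.38
tool_pos: [0.5208, -0.0125, 0.0687]
tool_rot: [0.392, 3.111, 0.003]
contact_force: [4.0, 2.2, 0.0]
opening: 0.0298
grip_force: 1.6
```

```bash
python3 - <<'E'
from h import *
p,R=state(); im=posts('wrist',zmin=.09)
c=np.array([.669,-.044])
d=p[:2]-c; print(np.hypot(*d),np.degrees(np.arctan2(d[1],d[0]))%360)
E
```

```text
t 7.375 p [ 0.5208 -0.0125  0.0687] yang 75.64 z [ 0.006  0.001 -1.   ] F [3.96 2.18 0.01] q [-0.17 -0.04  1.99  0.    1.18 -1.49] open 0.029804264505753825
[202. 284.] 1614 top c 0.5115 -0.0294 size 0.023 0.01 z 0.112
[290. 285.] 3087 top c 0.5207 0.0065 size 0.01 0.023 z 0.112
[128. 287.] 33 top c 0.4994 -0.0501 size 0.005 0.001 z 0.114
[378. 286.] 20 top c 0.5194 0.03 size 0.004 0.001 z 0.114
[155. 297.] 158 top c 0.5061 -0.0437 size 0.007 0.002 z 0.113
[353. 297.] 147 top c 0.5226 0.0215 size 0.007 0.002 z 0.113
0.15152806382083145 168.0123601048096
```

Request:
send_rows([
  [3, [-0.04, -1.05, 0], -4],
  [3, [-0.04, -1.05, 0], -4],
  [3, [-0.04, -1.05, 0], -4],
  [3, [-0.04, -1.05, 0], -4],
  [3, [-0.04, -1.05, 0], -4],
  [3, [-0.04, -1.05, 0], -4],
  [3, [-0.03, -0.79, 0], -3],
  [3, [0, 0, 0], 0],
  [3, [0, 0, 0], 0],
])

```text
t: 8.55
tool_pos: [0.5199, -0.0814, 0.0684]
tool_rot: [-0.345, 3.117, 0.004]
contact_force: [3.2, 8.3, 1.9]
opening: 0.0298
grip_force: 3.3
```

```bash
python3 - <<'E'
from h import *
p,R=state(); im=posts('wrist',zmin=.09); cv2.imwrite('pics/w4.png',im['frame'][...,::-1])
c=np.array([.669,-.044])
d=p[:2]-c; print(np.hypot(*d),np.degrees(np.arctan2(d[1],d[0]))%360)
E
```

```text
t 8.55 p [ 0.5199 -0.0814  0.0684] yang 102.64 z [ 0.005  0.003 -1.   ] F [3.17 8.27 1.94] q [-0.3  -0.02  1.98  0.    1.18 -2.09] open 0.0298261108836611
[202. 284.] 1626 top c 0.5189 -0.1008 size 0.023 0.01 z 0.112
[290. 287.] 3084 top c 0.5111 -0.0646 size 0.01 0.023 z 0.112
[129. 287.] 49 top c 0.5174 -0.1245 size 0.001 0.007 z 0.114
[379. 287.] 40 top c 0.4996 -0.0442 size 0.001 0.007 z 0.114
[155. 297.] 163 top c 0.5206 -0.1161 size 0.002 0.007 z 0.113
[353. 297.] 154 top c 0.506 -0.0506 size 0.002 0.007 z 0.113
0.1537239449777607 194.06598665513576
```

View pics/w4.png

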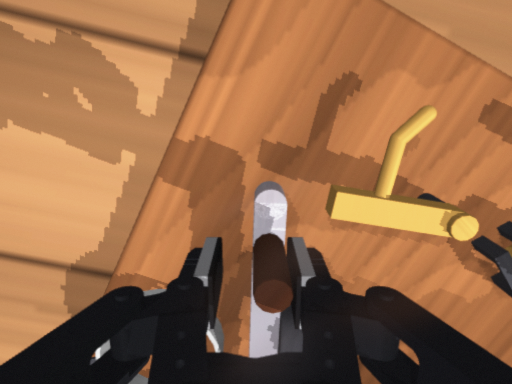

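The arm's end at (270,190) is past the catch's end face at (330,203), and the catch has seated again. The arm is at about 0.94 rad. I'll ease it back.

Request:
send_rows([
  [3, [-0.005, 0.39, 0], 1.5],
  [3, [-0.005, 0.39, 0], 1.5],
  [3, [-0.005, 0.39, 0], 1.5],
  [3, [-0.005, 0.39, 0], 1.5],
  [3, [-0.005, 0.39, 0], 1.5],
  [3, [-0.003, 0.26, 0], 1],
  [3, [-0.003, 0.26, 0], 1],
  [3, [0, 0, 0], 0],
  [3, [0, 0, 0], 0],
])

```text
t: 9.72
tool_pos: [0.5144, -0.0585, 0.0662]
tool_rot: [0.087, -3.14, 0.0]
contact_force: [-0.1, -0.1, -0.0]
opening: 0.03
grip_force: 0.0
```

```bash
python3 - <<'E'
from h import *
p,R=state(); im=posts('wrist',zmin=.09); cv2.imwrite('pics/w5.png',im['frame'][...,::-1])
c=np.array([.669,-.044])
d=p[:2]-c; print(np.hypot(*d),np.degrees(np.arctan2(d[1],d[0]))%360)
E
```

```text
t 9.725 p [ 0.5144 -0.0585  0.0662] yang 93.18 z [-0. -0. -1.] F [-0.07 -0.14 -0.03] q [-0.26 -0.04  2.   -0.    1.18 -1.88] open 0.029982931860686627
[194. 288.] 1941 top c 0.5097 -0.0814 size 0.025 0.016 z 0.112
[314. 288.] 1924 top c 0.5067 -0.0362 size 0.016 0.025 z 0.112
[266. 296.] 1564 top c 0.5174 -0.0538 size 0.016 0.015 z 0.099
[130. 289.] 116 top c 0.505 -0.1003 size 0.002 0.011 z 0.113
[378. 289.] 100 top c 0.5005 -0.0187 size 0.002 0.01 z 0.113
0.15527386213756902 185.3564121677128
```

View pics/w5.png

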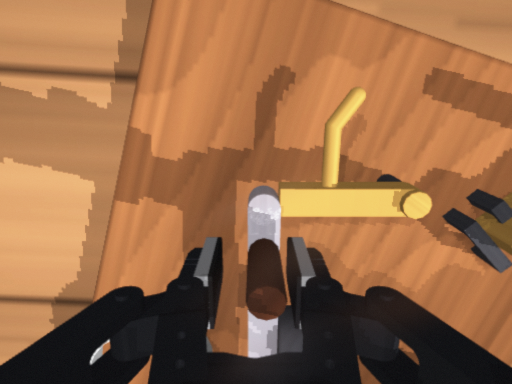

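The arm rests on the catch face at (280,200), there is no contact force, and the post is free of both pads. I'll lift straight out, then check.

Request:
send_rows([
  [3, [0, 0.2, -0.5], 0],
  [3, [0, 0, -2], 0],
  [3, [0, 0, -4], 0],
  [3, [0, 0, -6], 0],
  [3, [0, 0, -6], 0],
  [3, [5, 0, 0], 0],
  [3, [0, 0, 0], 0],
])

```text
t: 10.65
tool_pos: [0.4629, -0.0589, 0.2521]
tool_rot: [-0.086, 3.139, -0.001]
contact_force: [0.4, -0.0, 0.0]
opening: 0.0303
grip_force: 0.0
```

```bash
python3 - <<'E'
from h import *
p,R=state(); im=posts('wrist',zmin=.085); cv2.imwrite('pics/w6.png',im['frame'][...,::-1])
E
```

```text
t 10.65 p [ 0.4629 -0.0589  0.2521] yang 93.15 z [ 0.002 -0.001 -1.   ] F [ 0.38 -0.    0.05] q [-0.29 -0.35  1.94 -0.    1.55 -1.91] open 0.030264751422642233
[453. 179.] 375 top c 0.4573 0.1244 size 0.014 0.015 z 0.099
[257. 229.] 272 top c 0.5172 -0.0533 size 0.015 0.015 z 0.099
```

View pics/w6.png

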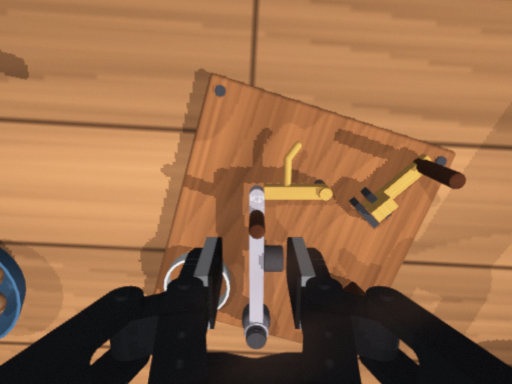

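The arm post at (257,229) is held by the catch, the keeper is open with its post at (440,170), and the ring is undisturbed. I'll hand it in.

```bash
python3 -c "
from station import ctrl
print(ctrl.finish_job())"
```

```text
the job is handed in; nothing more can be done
None
```

The job is handed in: the keeper bolt is fully open and the striker arm stays cocked on its catch by itself. The arm never flew back, and the robot touched none of the other objects. It took about 11 s of the 48 s allowed.

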